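Back up the spot weld through the service opening

TASK

Get the weld ready: slide the pack case along its rails until the weld spot on its tab sits squarely under the fixed electrode tip. Then pick up the copper backing bar, pass it through the opening in the case's cover (the bar is longer than the opening, so it must go in tilted, one end first) and finish holding it still and level inside the case, its raised pad right under the weld spot and about 10 mm below the cover sheet, touching nothing but the gripper. The program ends while holding the bar there; do not knock the electrode, shift the case off the tip or disturb the other things on the bench.

Things in the scene. Friction and masses are not known exactly. Their poses are not given: they have to be found in the camera images.
- weld_station: fixed spot-weld station: dark base plate 200 x 365 x 12 mm with two slide rails along its x axis; at its -y end a grey column (44 x 40 mm) whose overarm (36 mm wide, 171 to 205 mm above the bench) reaches in +y over the electrode, ending 14 mm past its axis. Origin on the bench under the middle of the slide; x = slide direction, away from the robot, y left, z up. Stands turned by up to 0.15 rad
- electrode: fixed electrode holder (steel and brass, up to 26 mm in diameter, the lowest 28 mm a copper tip 10 mm in diameter) pointing down from the overarm; origin at the lower end of the tip, 98 mm above the bench and 10 mm above the cover of the case
- pack_case: closed sheet-steel case, 130 (x) x 300 (y) x 62 (z) mm, on the slide; moves only along its x axis (the station's x), 70 mm between stops, starts 30 to 50 mm nearer the robot than where it must go; about 5 N moves it, it stays where it is left. Origin: centre of the opening, on the cover's upper face, 88 mm above the bench; axes as the station's
- case_opening (a point): centre of the rectangular opening in the case's cover (same point as the case's origin): 84 mm (x) by 150 mm (y). The cover is 3 mm thick and reaches on beyond the opening, 23 mm at each side in x and 75 mm at each side in y; walls 3 mm; empty inside, the floor 56 mm below the underside of the cover
- weld_spot (a point): embossed round spot (7 mm) on the light tab that lies on the cover, at the -y side of the opening; point on the upper face of the cover, 120 mm in -y from the middle of the opening
- case_knob (a point): upright black hand knob, 20 mm in diameter and 32 mm tall, on a bracket before the middle of the case's front; point on its axis 8 mm below its top, 78 mm above the bench; the axis is 30 mm from the front wall. Can be gripped from above
- backing_bar: loose copper bar 180 mm long (its own y axis), 14 mm wide (x), 18 mm tall (z), 0.32 to 0.48 kg, standing on its narrow side on the bench left of the station; origin at the centre of its underside; it balances at its middle
- bar_pad (a point): centre of the top of the raised round pad (13 mm in diameter, 3 mm above the bar's upper face) on the bar's upper face, 80 mm from its middle towards its own -y end; 21 mm above the bar's underside
- bar_plain_end (a point): middle of the upper edge at the bar's other (+y) end, 90 mm from its middle, 18 mm above its underside
- spacer_2: bystander: black square cell spacer, 72 x 72 x 10 mm, behind the station
- cell_cradle: bystander: blue printed cradle, 62 x 90 x 14 mm, behind the station
- strip_coil: bystander: coil of metal strip, 72 x 72 x 10 mm, on the left
- marker_b: bystander: white marker pen with a cap, 130 mm, at the left front
- hexkey: bystander: bright steel hex key, 83 x 33 x 5 mm, between the bar and the station at the front

How it is judged:
By the outcome, as a careful person would: the job done as asked, in the order asked, and still so for the second after the job is handed in, while the arm keeps its last pose, push and grip.
It also fails if it takes over 61 s, if anything falls off the work surface, if the arm or the gripper's body presses on something with over 40 N, if the wrist force passes 120 N, or if a joint passes its speed limit or range.

ROBOT

A 6-joint arm with a two-finger parallel gripper is mounted at the origin on a cart in front of the work surface, level with it; the furniture and walls round the work are solid. World frame = base frame: x ahead of the robot, y to its left, z up, the work surface at z = 0. Lengths are in mm, angles in degrees, forces in N, time in s.
With the tool pointing down it reaches from about 300 to 850 mm from the base axis. Payload 4.2 kg.
Tool frame: the origin (TCP) lies midway between the tips of the shut fingers; the grasp point (between the pads) lies 19 mm behind it; z points along the fingers, y is the line along which they close (so a half turn about z gives the same grasp; the last joint's range is limited). The gripper opens to 91 mm and grips with 3 to 60 N. Pads are 32 mm wide; open, the fingers measure 118 mm over their backs; the gripper's body (76 mm by 178 mm) begins 60 mm behind the grasp point.
Start: joints at [-68.354, 18.312, 89.639, -0, 72.044, -1.146], TCP at [222.754, -530.117, 213.976] pointing down, gripper open.
Joint ranges: [-177.97, 177.97], [-48.28, 115.42], [12.27, 149.76], [-77.06, 257.06], [2.81, 150.46], [-146.56, 146.56]. Speed limits (degrees/s): [147.25, 147.25, 180, 180, 180, 180].

INTERFACE

Orientations are given as [roll, pitch, yaw] about the fixed x, y, z axes, in that order (R = Rz(yaw) Ry(pitch) Rx(roll)).
In Python, from workcell import env gives the robot as it stands.
- The arm moves only by the shell command python3 -m jog 'ROWS' [FORCE]. ROWS is a JSON object of lists of equal length, an entry for each row: "jaw": the finger opening in mm, from 0 to 91.2; "slide": the shift along the tool's x, y, z in units of 30 mm (1.0 is 30 mm), a list of three; "spin": the turn about the tool's z in units of 8 degrees (1.0 is 8 degrees). In form: {"jaw": [jaw, ...], "slide": [[dx, dy, dz], ...], "spin": [spin, ...]}. A call has 1 to 10 rows; each row shifts and turns the commanded pose from where the row before left it, along the tool's axes as they then stand; what a row does not reach is not made up. A row lasts 1/10 s, in which the tool goes at most 50 mm and 8.59 degrees, less where a joint would pass 70% of its speed; a pose out of reach is approached as far as the arm can. A call is refused whole if a number of a shift passes 1 or a number of a turn 1, either way. A call with a gripper value outside its range is refused whole. The fingers move at their own pace and stop on an object; FORCE is the grip in N (left out, the last holds). Time passes only in rows, so rows that do not move let the fingers close. It gives the time, the measured TCP pose, the force, the opening and the grip force at its end, in the units of the state.
- env.state(): the state, without advancing time (a new reading comes with each control period).
- env.grab_frame(name): name is "side" or "top" or "wrist"; returns the picture (480x640x3 uint8, red, green, blue); there is no depth.
- env.camera_model(name): a dict with "fx", "fy", "cx", "cy" (pixels), "D" ([k1, k2, p1, p2, k3] as OpenCV has them; the pictures are not rectified), "camera_from_world" (4x4, takes a point from world to camera coordinates). Camera axes: x right, y up, looking along -z (the intrinsics and any distortion apply to the point x, -y, -z); pixel columns grow to the right and rows downward; lengths in mm; the calibration is good to about 2 mm. A picture is of the moment at which its call begins: read the wrist's pose just before it. camera_model takes no time and is no camera call; for the wrist camera it gives the pose at the moment of the call.
- env.job_done(): hands the job in; it is judged then, once.
The state is a dict: "time_s": time; "qpos": joint angles; "qvel": joint speeds; "effort": joint torques, N m; "ee_pos": TCP position; "ee_rot": TCP orientation; "force": force on the tool from outside, world axes, zero at the start; "torque": the same for the moment, N m; "gripper_width": finger opening in mm; "gripper_force": force on a finger pad.
Only numpy, scipy, OpenCV 4.12 (cv2) and the standard library are available. Lean on these libraries where they do the work, as an engineer would, in place of code of your own. Each camera call takes 0.05 s, during which the arm holds its last target. There are 200 camera calls.

## Working session

There is one attempt and no reset: what is moved stays moved. The work goes in short steps, Python scripts to look and compute and a shell command to move; the robot and the scene stay as the last step left them, time stands still between calls to the robot, and variables do not carry over. Pictures are saved under pics/ and viewed, at most 10 in all, crops included, and the job is handed in when it is done.

```bash
mkdir -p pics; ls; python3 - <<'E'
from workcell import env
import cv2
s=env.state();print(s)
for n in("top","side"):
    cv2.imwrite(f"pics/{n}0.png",env.grab_frame(n)[:,:,::-1]);m=env.camera_model(n);print(m)
E
```

```text
pics
{'time_s': 0.0, 'qpos': array([-6.83546167e+01,  1.83528490e+01,  8.97056429e+01,  9.04355221e-04,
        7.20421196e+01, -1.14444094e+00]), 'qvel': array([ 0.02590708, -0.06314222, -0.01835564,  0.15008378,  0.0512294 ,
       -0.05671913]), 'effort': array([ 5.87524373e-04, -4.12457621e+01, -2.31973493e+01,  7.28612160e-02,
        4.56265337e-02, -1.54155136e-04]), 'ee_pos': array([ 222.56621134, -529.64905333,  213.1133258 ]), 'ee_rot': array([-1.79899426e+02, -2.86914203e-03,  2.27895421e+01]), 'force': array([-0.02005733, -0.71533252,  0.45470901]), 'torque': array([-0.04911424,  0.01390847, -0.0226035 ]), 'gripper_force': 0.0, 'gripper_width': 91.61428843919354}
{'fx': 567.9198073035268, 'fy': 567.9198073035268, 'cx': 315.33066105969965, 'cy': 234.8437720602003, 'D': array([0.03507635, 0.        , 0.        , 0.        , 0.        ]), 'camera_from_world': array([[-2.80599197e-02, -9.99606237e-01, -1.06063763e-04,
        -1.15528269e+02],
       [ 9.84644531e-01, -2.76582191e-02,  1.72366384e-01,
        -5.32117063e+02],
       [-1.72301446e-01,  4.73215179e-03,  9.85032902e-01,
        -1.04700042e+03],
       [ 0.00000000e+00,  0.00000000e+00,  0.00000000e+00,
         1.00000000e+00]])}
{'fx': 605.5618462150826, 'fy': 605.5618462150826, 'cx': 317.49018518398486, 'cy': 248.79790776119302, 'D': array([0.0157709, 0.       , 0.       , 0.       , 0.       ]), 'camera_from_world': array([[-8.96667827e-01, -4.42444416e-01,  1.51574040e-02,
         4.21568325e+02],
       [ 3.00918873e-01, -5.84021589e-01,  7.53900932e-01,
        -2.89144095e+02],
       [-3.24707006e-01,  6.80559859e-01,  6.56813244e-01,
        -1.16640693e+03],
       [ 0.00000000e+00,  0.00000000e+00,  0.00000000e+00,
         1.00000000e+00]])}
```

View pics/top0.png

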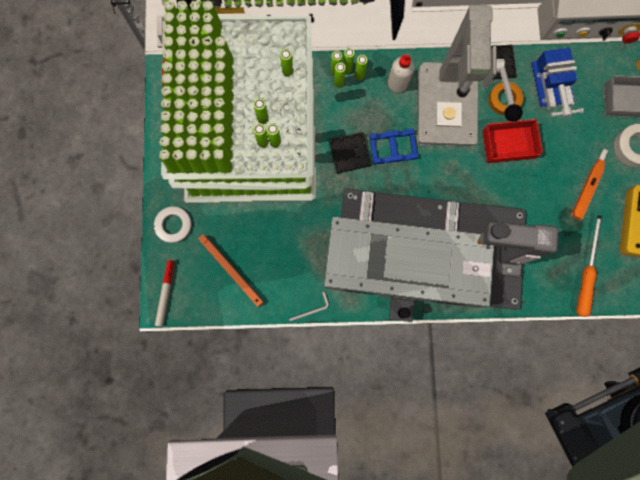

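View pics/side0.png

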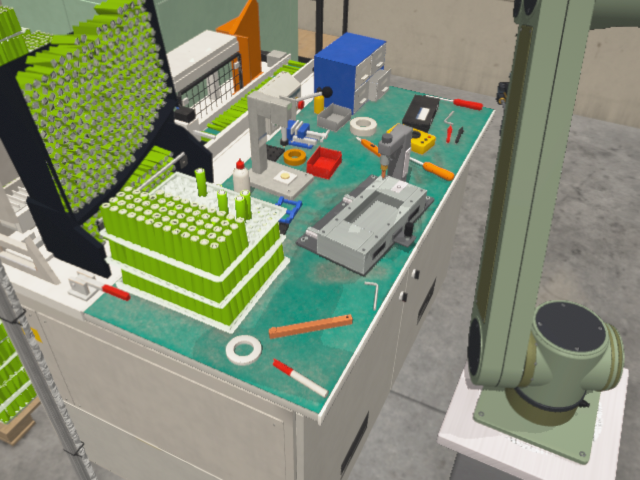

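Top picture: case cover about (325..495, 218..305), knob (404,312), weld spot about (475,268), bar from (202,237) to (262,303). Zooming for exact points.

```bash
python3 - <<'E'
import cv2,numpy as np
t=cv2.imread("pics/top0.png");s=cv2.imread("pics/side0.png")
a=cv2.resize(t[180:330,320:520],None,fx=4,fy=4,interpolation=cv2.INTER_CUBIC)
cv2.imwrite("pics/c1.png",a)
b=cv2.resize(t[225:315,190:290],None,fx=4,fy=4,interpolation=cv2.INTER_CUBIC)
c=cv2.resize(s[300:350,260:360],None,fx=4,fy=4,interpolation=cv2.INTER_CUBIC)
d=cv2.resize(s[115:265,300:440],None,fx=2.8,fy=2.8,interpolation=cv2.INTER_CUBIC)
o=np.zeros((600,800,3),np.uint8);o[:360,:400]=b;o[380:580,:400]=c;o[:d.shape[0],402:402+d.shape[1]]=d
cv2.imwrite("pics/c2.png",o)
E
```

```text
(no output)
```

View pics/c1.png

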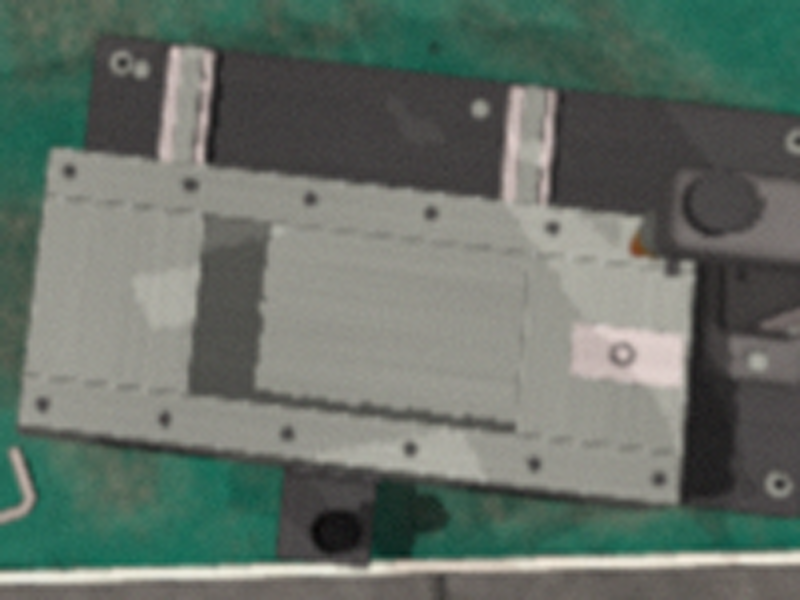

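View pics/c2.png

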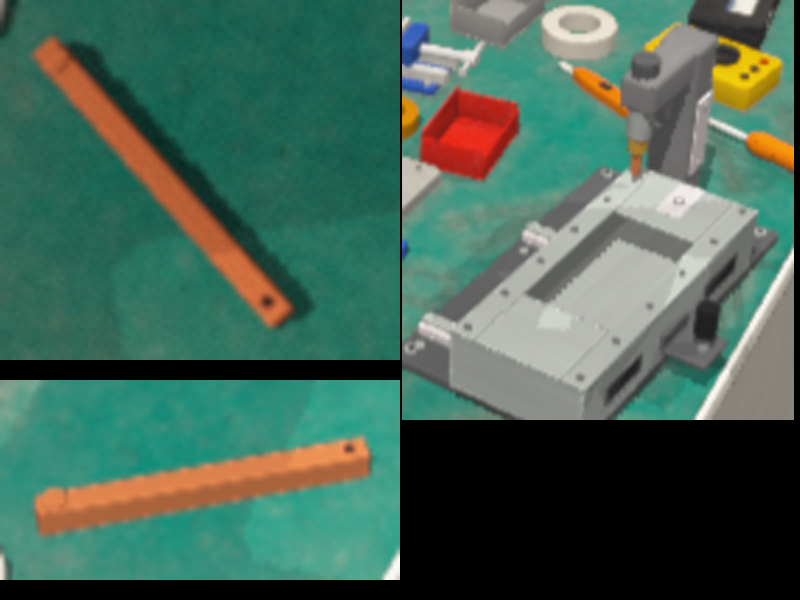

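Pad is at the far-left end of the bar (crop (60,60)), hole at the plain end; electrode tip is visible in the side view at about (383,176), spot in the top view at about (475,268).

```bash
cat > h.py <<'E'
import numpy as np,cv2
from scipy.optimize import least_squares
from workcell import env
def proj(m,P):
    P=np.atleast_2d(P).astype(float);T=np.array(m["camera_from_world"])
    C=(P@T[:3,:3].T+T[:3,3])*[1,-1,-1]
    K=np.array([[m["fx"],0,m["cx"]],[0,m["fy"],m["cy"]],[0,0,1]])
    return cv2.projectPoints(C,np.zeros(3),np.zeros(3),K,np.array(m["D"]))[0][:,0]
def ray(m,uv,z):
    "world point at height z seen at pixel uv"
    return np.r_[least_squares(lambda p:(proj(m,[p[0],p[1],z])-uv).ravel(),[500,0]).x,z]
def rot(a):return np.array([[np.cos(a),-np.sin(a)],[np.sin(a),np.cos(a)]])
def fit(obs,x0):
    "obs: list of (model, local xyz, pixel); planar pose x,y,yaw"
    def r(q):
        return np.concatenate([(proj(m,np.r_[rot(q[2])@np.array(L[:2])+q[:2],L[2]])-p).ravel() for m,L,p in obs])
    s=least_squares(r,x0,x_scale=[10,10,.1]);return s.x,s.fun.reshape(-1,2)
E
cat > a.py <<'E'
from h import *
T=env.camera_model("top");S=env.camera_model("side");W=env.camera_model("wrist")
c=lambda u,v:np.array([320+(u+.5)/4-.5,180+(v+.5)/4-.5])
sd=lambda u,v:np.array([300+(u-402+.5)/2.8-.5,115+(v+.5)/2.8-.5])
pts=[((65,150,88),c(50,150)),((-65,150,88),c(20,430)),((-65,-150,88),c(680,503)),((65,-150,88),c(694,262)),
((0,-120,88),c(622,353)),((42,75,88),c(205,213)),((-42,75,88),c(190,393)),((-42,-75,88),c(515,430)),((-95,0,86),c(336,532))]
q,r=fit([(T,L,p) for L,p in pts],[500,-100,-.1]);print("case",q[:2],np.degrees(q[2]));print(r.round(1))
print("knob",rot(q[2])@[-95,0]+q[:2],"spot",rot(q[2])@[0,-120]+q[:2])
L=lambda P:rot(q[2]).T@(P[:2]-q[:2])
e=ray(S,sd(635,176),98);print("tip",e,"in case",L(e),"spot side",L(ray(S,sd(679,201),88)))
b=lambda u,v:np.array([190+(u+.5)/4-.5,225+(v+.5)/4-.5])
A=ray(T,b(61,62),21);H=ray(T,b(267,301),18);print("pad",A,"hole",H,np.linalg.norm(A-H))
for p in [b(48,40),b(284,314)]: print("end",ray(T,p,18))
R=np.array(W["camera_from_world"]);print("wristcam",-R[:3,:3].T@R[:3,3],"look",-R[2,:3]); s=env.state();print(s["ee_pos"],s["time_s"])
E
python3 a.py
```

```text
case [ 467.08487527 -301.36743767] -9.152693173888297
[[ 0.6 -0.6]
 [-0.9 -1.3]
 [-0.8  2.5]
 [ 1.2 -7.8]
 [-0.   2.2]
 [ 0.5  0.9]
 [-1.   0.8]
 [-0.1  2.5]
 [ 0.3  0.7]]
knob [ 373.29442134 -286.25615869] spot [ 447.99694393 -419.83958999]
tip [ 495.15434755 -426.23660047   98.        ] in case [  47.57454001 -118.81441931] spot side [   1.68400402 -121.37819263]
pad [528.63739894  86.62751762  21.        ] hole [409.10590324 -12.93798613  18.        ] 155.59584827466787
end [540.33348703  93.65626383  18.        ]
end [402.62123073 -21.0860653   18.        ]
wristcam [ 289.30037797 -501.40507687  384.13737462] look [-0.24123598 -0.09877352 -0.96542685]
[ 222.5777717  -529.69426994  213.25493031] 0.1
```

```bash
sed -i 's/,((65,-150,88),c(694,262))//' a.py; sed -i 's/r=fit(\[(T,L,p) for L,p in pts\]/r=fit([(T,L,p) for L,p in pts]+[(S,(0,-120,88),sd(679,201))]/' a.py
cat >> a.py <<'E'
k=rot(q[2])@[-95,0]+q[:2];yaw=np.degrees(q[2])
t0=np.radians(s["ee_rot"][2]);x=np.array([np.cos(t0),np.sin(t0)]);y=np.array([np.sin(t0),-np.cos(t0)])
d=k-s["ee_pos"][:2];print("knob move in tool x,y mm",d@x,d@y,"spin",s["ee_rot"][2]-yaw)
E
python3 a.py
```

```text
case [ 468.90188831 -301.41855334] -8.160929329367212
[[-0.1 -0.3]
 [-0.4 -0.8]
 [-0.1  0.1]
 [-0.   0. ]
 [ 0.1  0.6]
 [-0.7  0.6]
 [ 0.4  0.8]
 [ 1.2 -0.2]
 [-1.1  0. ]]
knob [ 374.8639285  -287.93292709] spot [ 451.86741305 -420.20334467]
tip [ 495.15434755 -426.23660047   98.        ] in case [  43.70502357 -119.82740681] spot side [  -2.22301326 -121.59649145]
pad [528.63739894  86.62751762  21.        ] hole [409.10590324 -12.93798613  18.        ] 155.59584827466787
end [540.33348703  93.65626383  18.        ]
end [402.62123073 -21.0860653   18.        ]
wristcam [ 289.30037797 -501.40507687  384.13737462] look [-0.24123598 -0.09877352 -0.96542685]
[ 222.5777717  -529.69426994  213.25493031] 0.1
knob move in tool x,y mm 234.0580624152269 -163.87935765760983 spin 30.955606828896492
```

```bash
python3 -m jog '{"jaw":[60,60,60,60,60,60,60,60,60],"slide":[[0.867,-0.607,0],[0.867,-0.607,0],[0.867,-0.607,0],[0.867,-0.607,0],[0.867,-0.607,0],[0.867,-0.607,0],[0.867,-0.607,0],[0.867,-0.607,0],[0.867,-0.607,0]],"spin":[0,0,0,0,0,0,0,0,0]}' && python3 -m jog '{"jaw":[50,50,50,50,50,50],"slide":[[0,0,0.8],[0,0,0.8],[0,0,0.8],[0,0,0],[0,0,0],[0,0,0]],"spin":[0.97,0.97,0.97,0.96,0,0]}'
python3 - <<'E'
from h import *
s=env.state();print(s["ee_pos"],s["ee_rot"])
np.save("w1.npy",[0]);import pickle;pickle.dump(env.camera_model("wrist"),open("w1.pkl","wb"))
cv2.imwrite("pics/w1.png",env.grab_frame("wrist")[:,:,::-1])
E
```

```text
time_s: 1.0
ee_pos: [375.4, -287.0, 213.7]
ee_rot: [-180.0, 0.0, 22.8]
force: [0.8, 0.3, -0.0]
gripper_width: 59.9
gripper_force: 0.0
time_s: 1.6
ee_pos: [375.2, -288.5, 142.1]
ee_rot: [180.0, -0.0, -8.0]
force: [0.0, 0.3, -0.4]
gripper_width: 49.7
gripper_force: 0.0
[ 375.20914364 -288.49597355  142.07321727] [ 1.79987243e+02 -1.46530133e-02 -8.01266323e+00]
```

View pics/w1.png

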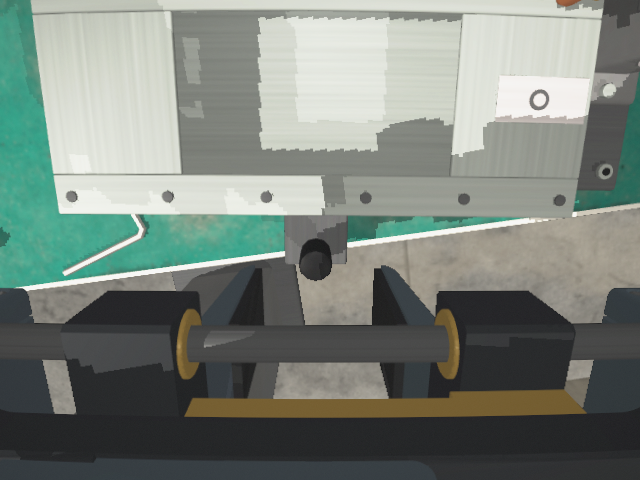

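Wrist picture: spot (539,99), opening's near corners (181,174) and (451,175), cover's near corners (60,213), (574,216), knob top about (316,252) between the open fingers. Refining the case pose.

```bash
cat > b.py <<'E'
from h import *;import pickle
m=pickle.load(open("w1.pkl","rb"))
pts=[((0,-120,88),(539,99)),((-42,75,88),(181,174)),((-42,-75,88),(451,175)),((-65,150,88),(60,213)),((-65,-150,88),(574,216)),((-95,0,86),(316,250))]
q,r=fit([(m,L,np.array(p,float)) for L,p in pts],[468,-301,-.14]);print(q[:2],np.degrees(q[2]));print(r.round(1))
R=rot(q[2]);k=R@[-95,0]+q[:2];print("knob",k,"spot",R@[0,-120]+q[:2])
S=env.camera_model("side");e=ray(S,[382.6,177.2],98);print("tip in case",R.T@(e[:2]-q[:2]))
E
python3 b.py
```

```text
[ 469.36211245 -301.59659987] -8.55759365813463
[[ 0.2 -2.5]
 [ 1.7 -3. ]
 [-0.3 -1.8]
 [-1.1 -2.1]
 [-0.5 -0.8]
 [ 0.1 11.5]]
knob [ 375.4197678  -287.46026794] spot [ 451.50569317 -420.26061418]
tip in case [  45.42640873 -120.28741644]
```

```bash
python3 -m jog '{"jaw":[50,50,50,50,50,18,10,10,10,10],"slide":[[0,0,0.667],[0,0,0.667],[0,0,0.667],[0,0,0.667],[0,0,0],[0,0,0],[0,0,0],[0,0,0],[0,0,0],[0,0,0]],"spin":[0,0,0,0,0,0,0,0,0,0]}' 40
```

```text
time_s: 2.65
ee_pos: [375.8, -287.1, 62.7]
ee_rot: [-179.9, -0.1, -8.3]
force: [1.6, 5.0, 3.3]
gripper_width: 19.1
gripper_force: 40.0
```

```bash
python3 -m jog '{"jaw":[10,10,10,10,10,10,10,10],"slide":[[0.24,0,0],[0.24,0,0],[0.24,0,0],[0.24,0,0],[0.24,0,0],[0.24,0,0],[0,0,0],[0,0,0]],"spin":[0,0,0,0,0,0,0,0]}'
python3 - <<'E'
from h import *
import pickle
s=env.state();print(s["ee_pos"],s["force"])
pickle.dump(env.camera_model("wrist"),open("w2.pkl","wb"))
w=env.grab_frame("wrist")[:,:,::-1];cv2.imwrite("pics/w2.png",w)
d=env.grab_frame("side")[:,:,::-1];cv2.imwrite("pics/s2.png",d)
o=np.zeros((600,800,3),np.uint8)
o[:,:400]=cv2.resize(d[150:240,350:410],(400,600),interpolation=cv2.INTER_CUBIC)
o[:480,400:]=cv2.resize(w[0:240,440:640],(400,480),interpolation=cv2.INTER_CUBIC)
cv2.imwrite("pics/c3.png",o)
E
```

```text
time_s: 3.45
ee_pos: [417.7, -293.4, 62.7]
ee_rot: [-179.9, 0.0, -8.2]
force: [-0.2, 3.5, 4.6]
gripper_width: 18.7
gripper_force: 40.0
[ 417.74965511 -293.37493066   62.73905188] [-0.24151797  3.53911871  4.57701947]
```

View pics/c3.png

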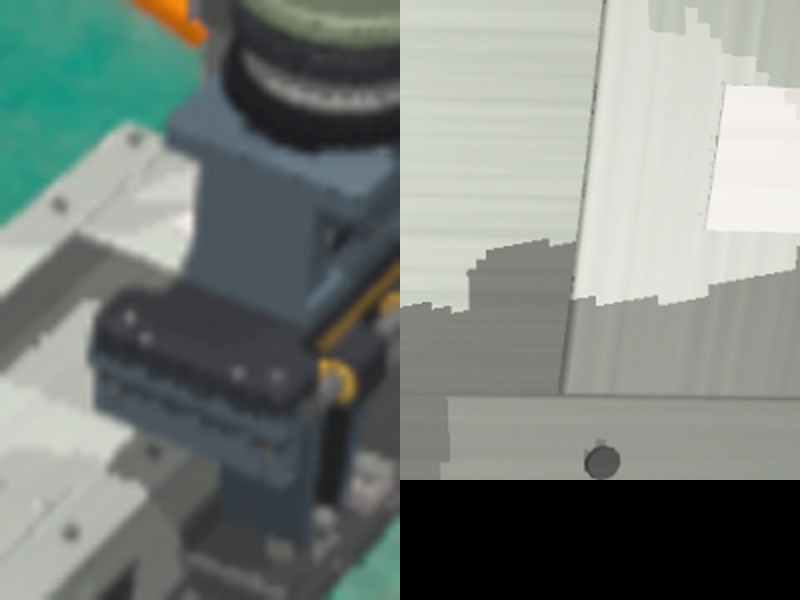

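```bash
python3 -m jog '{"jaw":[50,50,50,50,50,50,50,50,50],"slide":[[0,0,0],[0,0,0],[0,0,0],[0,0,-0.8],[0,0,-0.8],[0,0,-0.8],[-0.3,0.6,0],[-0.3,0.6,0],[0,0,0]],"spin":[0,0,0,0,0,0,0,0,0]}'
python3 - <<'E'
from h import *
import pickle
s=env.state();print(s["ee_pos"],s["force"])
pickle.dump(env.camera_model("wrist"),open("w3.pkl","wb"))
w=env.grab_frame("wrist")[:,:,::-1];cv2.imwrite("pics/w3.png",w)
d=env.grab_frame("side")[:,:,::-1];cv2.imwrite("pics/s3.png",d)
o=np.zeros((600,800,3),np.uint8)
o[:,:240]=cv2.resize(d[150:240,370:406],(240,600),interpolation=cv2.INTER_CUBIC)
o[:480,240:]=cv2.resize(w[0:240,360:640],(560,480),interpolation=cv2.INTER_CUBIC)
cv2.imwrite("pics/c4.png",o)
E
```

```text
time_s: 4.45
ee_pos: [394.1, -329.1, 134.1]
ee_rot: [179.9, -0.0, -8.3]
force: [0.7, 0.3, 0.7]
gripper_width: 50.1
gripper_force: 0.0
[ 394.10882745 -329.05956064  134.10990893] [0.6557249  0.27247027 0.7171552 ]
```

View pics/c4.png

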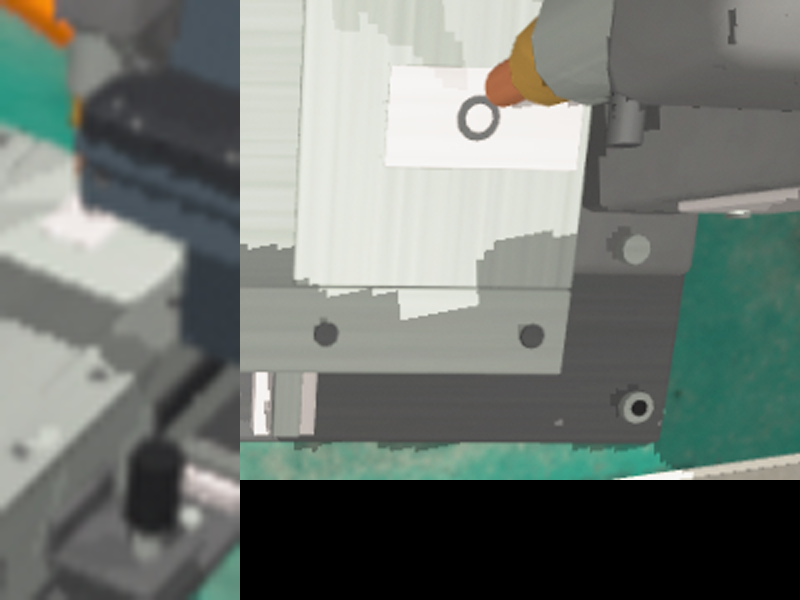

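Crop shows the spot ring at wrist pixel about (479,59) and the copper tip's lower end just up-right of it, about (485,45). Measuring both by silhouette/colour.

```bash
cat > c.py <<'E'
from h import *;import pickle
m=pickle.load(open("w3.pkl","rb"));im=cv2.imread("pics/w3.png")
h=cv2.cvtColor(im,cv2.COLOR_BGR2HSV);print("copper hsv",h[43,490],"brass",h[38,505])
reg=np.zeros(h.shape[:2],bool);reg[:80,470:540]=1
cop=(h[...,0]<=13)&(h[...,1]>110)&reg
ys,xs=np.nonzero(cop);print(cop.sum(),xs.min(),xs.max(),ys.min(),ys.max())
t=np.linspace(0,2*np.pi,40)[:-1]
K=4
def mask(X,Y,zs):
    P=np.vstack([np.c_[X+5*np.cos(t),Y+5*np.sin(t),0*t+z] for z in zs])
    hu=cv2.convexHull((proj(m,P)*1.0).astype(np.float32))
    o=np.zeros(h.shape[:2],np.uint8);cv2.fillConvexPoly(o,np.round(hu*16).astype(np.int32),1,shift=4);return o>0
best=min(((int((cop&~mask(X,Y,(98,126))).sum()+(mask(X,Y,(98,))&~cop).sum()),X,Y) for X in np.arange(488,504,.5) for Y in np.arange(-434,-416,.5)))
print("tip",best)
# spot: centroid of dark ring
g=cv2.cvtColor(im,cv2.COLOR_BGR2GRAY);r=g[45:75,465:493]<150
hol=(h[45:75,465:493,1]<70)&r
y,x=np.nonzero(hol);print("ring",x.min()+465,x.max()+465,y.min()+45,y.max()+45,x.mean()+465,y.mean()+45)
sp=ray(m,[x.mean()+465,y.mean()+45],88);print("spot",sp)
a=np.radians(-8.4);print("tip-spot in case axes",rot(a).T@(np.array(best[1:])-sp[:2]))
E
python3 c.py
```

```text
copper hsv [ 10 150 172] brass [ 19 157 159]
263 483 501 30 52
tip (126, np.float64(497.0), np.float64(-429.0))
ring 469 489 48 69 478.16230366492147 58.654450261780106
spot [ 492.17825548 -425.86045242   88.        ]
tip-spot in case axes [ 5.22865307 -2.40149252]
```

```bash
cat >> c.py <<'E'
M=mask(*best[1:],(98,126));D=mask(*best[1:],(98,))
for v in range(24,56): print(v,''.join({(0,0,0):'.',(1,0,0):'c',(1,1,0):'C',(1,1,1):'#',(0,1,0):'m',(0,1,1):'d'}.get((int(cop[v,u]),int(M[v,u]),int(D[v,u])),'?') for u in range(474,545)))
print([tuple(h[40,u]) for u in range(480,515,2)])
E
python3 c.py|tail -34
```

```text
tip-spot in case axes [ 5.22865307 -2.40149252]
24 ..............................mmmmmmmmmmmmmmmmmmmmmmmmmmmm.............
25 ............................mmmmmmmmmmmmmmmmmmmmmmmmmmmmmm.............
26 ..........................mmmmmmmmmmmmmmmmmmmmmmmmmmmmmmmmm............
27 .........................mmmmmmmmmmmmmmmmmmmmmmmmmmmmmmmmmm............
28 .......................mmmmmmmmmmmmmmmmmmmmmmmmmmmmmmmmmmmm............
29 .....................mmmmmmmmmmmmmmmmmmmmmmmmmmmmmmmmmmmmmm............
30 ...................Cmmmmmmmmmmmmmmmmmmmmmmmmmmmmmmmmmmmmmmm............
31 ..................CCmmmmmmmmmmmmmmmmmmmmmmmmmmmmmmmmmmmmmm.............
32 ................C###dmmmmmmmmmmmmmmmmmmmmmmmmmmmmmmmmmmmmm.............
33 ..............#######ddmmmmmmmmmmmmmmmmmmmmmmmmmmmmmmmmmmm.............
34 .............########ddddmmmmmmmmmmmmmmmmmmmmmmmmmmmmmmmm..............
35 ............#########dddddmmmmmmmmmmmmmmmmmmmmmmmmmmmmmmm..............
36 ...........##########ddddddmmmmmmmmmmmmmmmmmmmmmmmmmmmmm...............
37 ..........d##########dddddddmmmmmmmmmmmmmmmmmmmmmmmmmmmm...............
38
[... 1471 characters left out ...]
uint8(171)), (np.uint8(10), np.uint8(150), np.uint8(173)), (np.uint8(10), np.uint8(150), np.uint8(173)), (np.uint8(10), np.uint8(152), np.uint8(173)), (np.uint8(10), np.uint8(151), np.uint8(171)), (np.uint8(10), np.uint8(153), np.uint8(172)), (np.uint8(18), np.uint8(161), np.uint8(165)), (np.uint8(19), np.uint8(161), np.uint8(162)), (np.uint8(19), np.uint8(160), np.uint8(161)), (np.uint8(18), np.uint8(158), np.uint8(161)), (np.uint8(19), np.uint8(159), np.uint8(160)), (np.uint8(19), np.uint8(160), np.uint8(159)), (np.uint8(19), np.uint8(160), np.uint8(156)), (np.uint8(19), np.uint8(159), np.uint8(156)), (np.uint8(30), np.uint8(23), np.uint8(123)), (np.uint8(43), np.uint8(13), np.uint8(134))]
```

```bash
sed -i 's/^t=np.lin/allm=(h[...,0]<=25)\&(h[...,1]>110)\&reg\nt=np.lin/; s/\&~cop).sum/\&~allm).sum/; s/,\.5)/,.25)/g' c.py; python3 c.py|grep -v ' \..*\.'
```

```text
copper hsv [ 10 150 172] brass [ 19 157 159]
263 483 501 30 52
tip (17, np.float64(497.75), np.float64(-429.75))
ring 469 489 48 69 478.16230366492147 58.654450261780106
spot [ 492.17825548 -425.86045242   88.        ]
tip-spot in case axes [ 6.08016959 -3.0338845 ]
[(np.uint8(20), np.uint8(3), np.uint8(245)), (np.uint8(12), np.uint8(31), np.uint8(231)), (np.uint8(11), np.uint8(151), np.uint8(171)), (np.uint8(10), np.uint8(150), np.uint8(173)), (np.uint8(10), np.uint8(150), np.uint8(173)), (np.uint8(10), np.uint8(152), np.uint8(173)), (np.uint8(10), np.uint8(151), np.uint8(171)), (np.uint8(10), np.uint8(153), np.uint8(172)), (np.uint8(18), np.uint8(161), np.uint8(165)), (np.uint8(19), np.uint8(161), np.uint8(162)), (np.uint8(19), np.uint8(160), np.uint8(161)), (np.uint8(18), np.uint8(158), np.uint8(161)), (np.uint8(19), np.uint8(159), np.uint8(160)), (np.uint8(19), np.uint8(160), np.uint8(159)), (np.uint8(19), np.uint8(160), np.uint8(156)), (np.uint8(19), np.uint8(159), np.uint8(156)), (np.uint8(30), np.uint8(23), np.uint8(123)), (np.uint8(43), np.uint8(13), np.uint8(134))]
```

```bash
python3 -m jog '{"jaw":[50,50,50],"slide":[[0.73,-0.42,0],[0.73,-0.42,0],[0,0,0]],"spin":[0,0,0]}'
sed -e 's/w3/w4/g' -e 's/,470:540\]=1/,470:640]=1/' -e 's/reg\[:80/reg[:160/' c.py > c4.py
python3 - <<'E'
from h import *
import pickle
s=env.state();print(s["ee_pos"],s["force"])
pickle.dump(env.camera_model("wrist"),open("w4.pkl","wb"))
w=env.grab_frame("wrist")[:,:,::-1];cv2.imwrite("pics/w4.png",w)
m=env.camera_model("wrist");R=np.array(m["camera_from_world"]);print(-R[:3,:3].T@R[:3,3],m["fx"])
print("pred spot",proj(m,[492.2,-425.9,88]))
cv2.imwrite("pics/c5.png",cv2.resize(w[0:240,440:640],(500,600),interpolation=cv2.INTER_CUBIC))
E
```

```text
time_s: 4.85
ee_pos: [444.5, -307.6, 133.7]
ee_rot: [-180.0, -0.1, -8.0]
force: [-0.8, -0.5, -0.5]
gripper_width: 50.5
gripper_force: 0.0
[ 444.53596429 -307.56152449  133.69446101] [-0.78908378 -0.54053528 -0.51053595]
[ 514.61595738 -317.86242513  304.43763222] 400.0283774642681
pred spot [[523.42498368 150.72319798]]
```

View pics/c5.png

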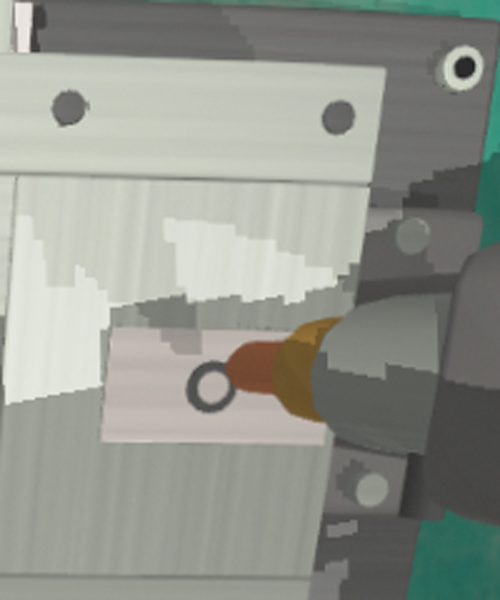

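Ring centre at wrist pixel about (524.5,155), copper tip's mid-line at row about 147 near column 540; so about 4 mm of push is left. Solving it numerically.

```bash
cat > d.py <<'E'
from h import *;import pickle
m=pickle.load(open("w4.pkl","rb"));im=cv2.imread("pics/w4.png");h=cv2.cvtColor(im,cv2.COLOR_BGR2HSV)
cop=(h[...,0]<=13)&(h[...,1]>110);g=im.max(2)
for u in range(530,552,3):
    v=np.nonzero(cop[120:180,u])[0]+120;print(u,v.min() if len(v) else 0,v.max() if len(v) else 0,end=' | ')
y,x=np.nonzero(g[142:168,512:536]<115);print("ring",x.mean()+512,y.mean()+142,np.ptp(x),np.ptp(y))
for rc in([524.2,154.5],):
  sp=ray(m,rc,88);print(sp)
  R=rot(np.radians(-8.4))
  for dx in(3,4,5):
    p=lambda z,s:(proj(m,np.r_[sp[:2]+R@[dx+s,0],z])[0])
    print(dx,[(p(z,-5).round(1),p(z,5).round(1)) for z in(98,105,112)])
E
python3 d.py
```

```text
530 0 0 | 533 142 152 | 536 139 154 | 539 138 155 | 542 137 155 | 545 137 156 | 548 137 156 | 551 137 138 | ring 523.5804597701149 154.05172413793105 19 19
[ 491.79545996 -426.21115614   88.        ]
3 [(array([533.3, 159.4]), array([535.8, 139.4])), (array([540.5, 160.2]), array([543.2, 139.6])), (array([548.2, 161.1]), array([551.1, 139.7]))]
4 [(array([533.5, 157.4]), array([536.1, 137.4])), (array([540.8, 158.1]), array([543.5, 137.5])), (array([548.5, 158.9]), array([551.4, 137.6]))]
5 [(array([533.8, 155.4]), array([536.4, 135.4])), (array([541.1, 156.1]), array([543.8, 135.4])), (array([548.8, 156.8]), array([551.7, 135.4]))]
```

```bash
python3 -m jog '{"jaw":[50,50,50,50,50,10,10,10,10,10],"slide":[[-0.95,-0.343,0],[0,0,0.8],[0,0,0.8],[0,0,0.76],[0,0,0],[0,0,0],[0,0,0],[0,0,0],[0,0,0],[0,0,0]],"spin":[0,0,0,0,0,0,0,0,0,0]}' 40; python3 - <<'E'
from workcell import env
print(env.state()["ee_pos"])
E
```

```text
time_s: 5.9
ee_pos: [415.8, -293.1, 64.0]
ee_rot: [-179.8, -0.1, -8.3]
force: [1.3, 6.8, 4.8]
gripper_width: 18.6
gripper_force: 40.0
[ 415.81574661 -293.11107135   64.03138755]
```

```bash
python3 -m jog '{"jaw":[10,10,10,10,10],"slide":[[0.08,0,0],[0.08,0,0],[0,0,0],[0,0,0],[0,0,0]],"spin":[0,0,0,0,0]}' 40
```

```text
time_s: 6.4
ee_pos: [418.8, -293.5, 64.0]
ee_rot: [-179.8, 0.1, -8.2]
force: [-3.5, 5.4, 7.0]
gripper_width: 19.2
gripper_force: 40.0
```

```bash
python3 -m jog '{"jaw":[10,10,10,10],"slide":[[0.06,0,0],[0,0,0],[0,0,0],[0,0,0]],"spin":[0,0,0,0]}' 40; python3 -m jog '{"jaw":[50,50,50,50,50,50,50,50,50],"slide":[[0,0,0],[0,0,0],[0,0,0],[0,0,-0.8],[0,0,-0.8],[0,0,-0.77],[0.9,0.4,0],[0,0,0],[0,0,0]],"spin":[0,0,0,0,0,0,0,0,0]}'
sed -i 's/w4/w5/g' d.py
python3 - <<'E'
from h import *
import pickle
pickle.dump(env.camera_model("wrist"),open("w5.pkl","wb"))
w=env.grab_frame("wrist")[:,:,::-1];cv2.imwrite("pics/w5.png",w)
g=w.max(2)[100:200,490:570]
for r in range(100,190,3): print(r,''.join('#' if v<100 else '+' if v<150 else '.' for v in w[r,500:570].max(1)))
E
python3 d.py
```

```text
time_s: 6.8
ee_pos: [420.3, -293.8, 64.0]
ee_rot: [-179.8, 0.2, -8.2]
force: [-3.3, 4.7, 7.7]
gripper_width: 18.9
gripper_force: 40.0
time_s: 7.7
ee_pos: [446.5, -311.2, 133.8]
ee_rot: [-180.0, 0.1, -8.2]
force: [0.1, 0.3, -1.3]
gripper_width: 50.1
gripper_force: 0.0
100 ......................................................................
103 ......................................................................
106 ......................................................................
109 ......................................................................
112 ......................................................................
115 .....................................................................+
118 ...+..............++..........+++++++.........++++++.++.............++
121 ++++++++..+......++++++++.....+++++++....+++.+++++++++...++++..+++++++
124 ++++++++++++.....++++++++....+++++++......++..+++++....+++++...+++++++
127 ................................................+..+++++++++++++++++++
130 ......................................................................
133 ...
[... 1350 characters left out ...]
.......................................................+++....+++++
530 142 159 | 533 141 160 | 536 141 160 | 539 141 160 | 542 141 145 | 545 0 0 | 548 0 0 | 551 0 0 | ring 520.0333333333333 150.94166666666666 23 17
[ 493.32223392 -429.95894651   88.        ]
3 [(array([533.3, 159.4]), array([535.8, 139.5])), (array([540.5, 160.3]), array([543.2, 139.7])), (array([548.2, 161.2]), array([551.1, 139.9]))]
4 [(array([533.5, 157.4]), array([536.1, 137.4])), (array([540.8, 158.2]), array([543.5, 137.6])), (array([548.5, 159.1]), array([551.4, 137.7]))]
5 [(array([533.8, 155.5]), array([536.3, 135.4])), (array([541.1, 156.2]), array([543.8, 135.5])), (array([548.8, 157. ]), array([551.7, 135.5]))]
```

```bash
sed -i 's/524.2,154.5/518.5,149.8/; s/(3,4,5)/(-1,0,1)/' d.py; cat >> d.py <<'E'
w=im
for u in range(511,526,2): v=np.nonzero(w[132:168,u].max(1)<150)[0]+132;print(u,v.min(),v.max(),(v.min()+v.max())/2)
E
python3 d.py
```

```text
530 142 159 | 533 141 160 | 536 141 160 | 539 141 160 | 542 141 145 | 545 0 0 | 548 0 0 | 551 0 0 | ring 520.0333333333333 150.94166666666666 23 17
[ 496.22225715 -426.9058472    88.        ]
-1 [(array([526.4, 162.4]), array([528.9, 142.5])), (array([533.4, 163.4]), array([536. , 142.8])), (array([540.9, 164.4]), array([543.7, 143.1]))]
0 [(array([526.6, 160.5]), array([529.1, 140.5])), (array([533.7, 161.3]), array([536.3, 140.7])), (array([541.1, 162.3]), array([544., 141.]))]
1 [(array([526.9, 158.5]), array([529.4, 138.5])), (array([533.9, 159.3]), array([536.5, 138.6])), (array([541.4, 160.2]), array([544.2, 138.8]))]
511 142 157 149.5
513 141 159 150.0
515 140 159 149.5
517 140 159 149.5
519 139 159 149.0
521 140 159 149.5
523 140 158 149.0
525 141 157 149.0
```

The spot now sits within about 0.2 mm of the tip in x. Now to the bar.

```bash
python3 -m jog '{"jaw":[50,50,50,50,50,50,50,50,50,50],"slide":[[-0.19,-1,-0.2],[-0.19,-1,-0.2],[-0.19,-1,-0.2],[-0.19,-1,0],[-0.19,-1,0],[-0.19,-1,0],[-0.19,-1,0],[-0.19,-1,0],[-0.19,-1,0],[-0.19,-1,0]],"spin":[0,0,0,0,0,0,0,0,0,0]}' && for i in 1 2; do python3 -m jog '{"jaw":[50,50,50,50,50,50,50,50,50,50],"slide":[[0,0,0],[0,0,0],[0,0,0],[0,0,0],[0,0,0],[0,0,0],[0,0,0],[0,0,0],[0,0,0],[0,0,0]],"spin":[-1,-1,-1,-1,-1,-1,-1,-1,-1,-1]}'; done; python3 -m jog '{"jaw":[50,50,50,50,50,50,50,50,50,50],"slide":[[0,0,0],[0,0,0],[0,0,0],[0,0,0],[0,0,0],[0,0,0],[0,0,0],[0,0,0],[0,0,0],[0,0,0]],"spin":[-1,-1,-1,-1,-1,-1,-1,-1,-0.5,0]}'
python3 - <<'E'
from h import *
import pickle
s=env.state();print(s["qpos"],s["time_s"])
m=env.camera_model("wrist");pickle.dump(m,open("w6.pkl","wb"))
w=env.grab_frame("wrist")[:,:,::-1];cv2.imwrite("pics/w6.png",w)
h=cv2.cvtColor(w,cv2.COLOR_BGR2HSV);c=((h[...,0]<=14)&(h[...,1]>110)).astype(np.uint8)
n,l,st,ce=cv2.connectedComponentsWithStats(c)
for i in range(1,n):
    if st[i,4]>300:
        y,x=np.nonzero(l==i);print(st[i],cv2.minAreaRect(np.c_[x,y].astype(np.float32)))
print(proj(m,[[470,36,18],[528.6,86.6,21],[403,-20,18]]))
E
```

```text
time_s: 8.75
ee_pos: [431.3, -5.0, 151.7]
ee_rot: [180.0, 0.1, -8.2]
force: [0.3, -0.0, 0.0]
gripper_width: 49.7
gripper_force: 0.0
time_s: 9.75
ee_pos: [431.5, -6.2, 151.7]
ee_rot: [-179.9, 0.0, 72.2]
force: [-0.3, -0.3, 0.4]
gripper_width: 50.3
gripper_force: 0.0
time_s: 10.75
ee_pos: [431.5, -6.2, 151.6]
ee_rot: [-179.9, -0.1, 152.2]
force: [-0.5, 0.3, 0.8]
gripper_width: 49.9
gripper_force: 0.0
time_s: 11.75
ee_pos: [431.7, -6.2, 151.7]
ee_rot: [179.9, -0.1, -140.2]
force: [0.3, -0.4, -0.3]
gripper_width: 50.0
gripper_force: 0.0
[-2.34558395e+00  8.63017459e+00  1.12645809e+02 -1.03262117e-02
  5.88159074e+01 -1.32157760e+02] 11.75
[[326.08987334 300.88277803]
 [327.2871704  384.83942903]
 [326.43721278 194.70832677]]
```

View pics/w6.png

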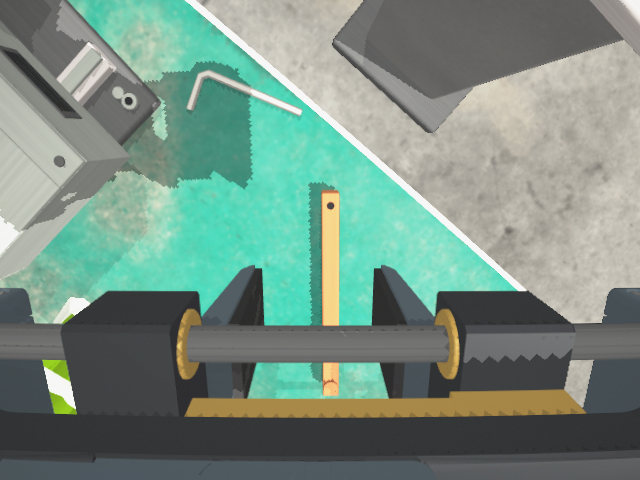

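Bar seen upright in the wrist picture: plain end (331,192), hole (330,206), pad (330,387); well aligned with the fingers.

```bash
python3 - <<'E'
from h import *;import pickle
m=pickle.load(open("w6.pkl","rb"))
s=env.state();a=np.radians(s["ee_rot"][2]);X=np.array([np.cos(a),np.sin(a)]);Y=np.array([np.sin(a),-np.cos(a)])
for n,p,z in(("end",(331,192.5),18),("hole",(330.3,206),18),("pad",(330,387),21),("mid",(330.5,290),18)):
    w=ray(m,p,z);d=w[:2]-s["ee_pos"][:2];print(n,w,"tool x,y",d@X,d@Y)
E
```

```text
end [399.4786264  -18.41143663  18.        ] tool x,y 32.719610410834264 11.315570162026315
hole [407.77295405 -12.10195654  18.        ] tool x,y 22.308003310560544 10.864075161891224
pad [528.7583402   89.81983621  21.        ] tool x,y -135.8832730136136 11.881717037038198
mid [460.39618811  32.61295777  18.        ] tool x,y -46.7433139588304 11.601576831030911
```

```bash
python3 -m jog '{"jaw":[50,50,50,50,50,50,50,50,50,50],"slide":[[-0.3,0.38,0],[0,0,0.9],[0,0,0.9],[0,0,0.9],[0,0,0.9],[0,0,0.7],[0,0,0.35],[0,0,0.3],[0,0,0],[0,0,0]],"spin":[0,0,0,0,0,0,0,0,0,0]}'
```

```text
time_s: 12.8
ee_pos: [433.0, 8.3, 4.2]
ee_rot: [-180.0, 0.0, -140.2]
force: [0.2, 0.2, -1.1]
gripper_width: 49.9
gripper_force: 0.0
```

```bash
python3 -m jog '{"jaw":[5,5,5,5,5,5,5,5],"slide":[[0,0,0.05],[0,0,0],[0,0,0],[0,0,0],[0,0,0],[0,0,0],[0,0,0],[0,0,0]],"spin":[0,0,0,0,0,0,0,0]}' 7; python3 -m jog '{"jaw":[5,5,5,5,5,5],"slide":[[0,0,-0.2],[0,0,-0.2],[0,0,-0.2],[0,0,-0.2],[0,0,0],[0,0,0]],"spin":[0,0,0,0,0,0]}' 7
python3 - <<'E'
from h import *
s=env.state();print(s["torque"],s["force"])
cv2.imwrite("pics/s7.png",cv2.resize(env.grab_frame("side")[230:400,200:440,::-1],(800,567),interpolation=cv2.INTER_CUBIC))
w=env.grab_frame("wrist")[:,:,::-1];cv2.imwrite("pics/w7.png",w)
h=cv2.cvtColor(w,cv2.COLOR_BGR2HSV)
for r in range(100,300,6): print(r,[int(u) for u in np.nonzero((h[r,280:380,0]<20)&(h[r,280:380,1]>110))[0][[0,-1]]+280] if ((h[r,280:380,0]<20)&(h[r,280:380,1]>110)).any() else 0,end=' ')
E
```

```text
time_s: 13.6
ee_pos: [432.6, 8.3, 2.4]
ee_rot: [-180.0, 0.0, -140.2]
force: [0.7, -0.8, 2.7]
gripper_width: 14.1
gripper_force: 7.0
time_s: 14.2
ee_pos: [432.6, 8.3, 26.5]
ee_rot: [-180.0, 0.0, -140.2]
force: [-0.1, 0.0, -1.8]
gripper_width: 14.4
gripper_force: 7.0
[ 0.11476739 -0.11733182  0.02281285] [-0.13471066  0.02699744 -1.75199861]
100 0 106 0 112 0 118 0 124 0 130 0 136 0 142 0 148 0 154 0 160 0 166 0 172 0 178 0 184 0 190 0 196 0 202 0 208 0 214 [302, 333] 220 [301, 334] 226 [300, 335] 232 [300, 335] 238 [300, 335] 244 [301, 334] 250 [301, 334] 256 [301, 334] 262 [301, 334] 268 [301, 334] 274 [301, 334] 280 [301, 334] 286 [301, 334] 292 [301, 334] 298 [301, 334]
```

```bash
cat > tilt.py <<'E'
from h import *
def copper(im):
    h=cv2.cvtColor(im,cv2.COLOR_RGB2HSV);return (h[...,0]<=16)&(h[...,1]>100)
def box(c,yaw,th):
    "corners; c = centre of bar box; yaw = direction pad->plain; th = tilt, plain end up"
    d=np.array([np.cos(yaw)*np.cos(th),np.sin(yaw)*np.cos(th),np.sin(th)]);n=np.array([-np.cos(yaw)*np.sin(th),-np.sin(yaw)*np.sin(th),np.cos(th)]);x=np.cross(d,n)
    return np.array([c+i*90*d+j*9*n+k*7*x for i in(-1,1) for j in(-1,1) for k in(-1,1)])
def hull(m,P):
    o=np.zeros((480,640),np.uint8);hu=cv2.convexHull(proj(m,P).astype(np.float32))
    cv2.fillConvexPoly(o,np.round(hu*16).astype(np.int32),1,shift=4);return o>0
def meas(guess_g=48,zc=-6.5,name="side"):
    s=env.state();im=env.grab_frame(name);m=env.camera_model(name);cop=copper(im)
    yaw=np.radians(s["ee_rot"][2]);t=s["ee_pos"]
    res=[]
    for g in np.arange(guess_g-16,guess_g+17,2):
      for th in np.radians(np.arange(-10,90,1.)):
        for dz in (0,4,8,12):
          d=np.array([np.cos(yaw)*np.cos(th),np.sin(yaw)*np.cos(th),np.sin(th)])
          c=t+[0,0,dz]-g*d
          H=hull(m,box(c,yaw,th));
          roi=REG(m,t)
          res.append((int((cop&roi&~H).sum())+.5*int((H&~cop).sum()),g,np.degrees(th),dz))
    res.sort();return res,cop,m,im,s
def REG(m,t):
    u=proj(m,[t[0],t[1],t[2]])[0];o=np.zeros((480,640),bool);u=u.astype(int);o[max(0,u[1]-110):u[1]+110,max(0,u[0]-110):u[0]+110]=1;return o
if __name__=="__main__":
    r,cop,m,im,s=meas();print(r[:6]);print((cop&REG(m,s["ee_pos"])).sum())
    roi=cop&REG(m,s["ee_pos"]);y,x=np.nonzero(roi);print(x.min(),y[x==x.min()],x.max(),y[x==x.max()],y.min(),y.max())
E
python3 tilt.py
```

```text
[(362.0, np.int64(54), np.float64(9.0), 4), (362.0, np.int64(56), np.float64(9.0), 4), (366.0, np.int64(60), np.float64(8.0), 4), (366.0, np.int64(62), np.float64(8.0), 4), (368.0, np.int64(64), np.float64(8.0), 4), (368.5, np.int64(56), np.float64(10.0), 4)]
738
269 [329 330] 325 [321 322] 313 375
```

```bash
python3 -m jog '{"jaw":[5,5,5,5,5,5,5],"slide":[[-0.04,0,-0.23],[-0.07,0,-0.23],[-0.09,0,-0.23],[-0.1,0,-0.23],[-0.12,0,-0.23],[-0.12,0,-0.23],[0,0,0]],"spin":[0,0,0,0,0,0,0]}' 7; python3 tilt.py
```

```text
time_s: 15.05
ee_pos: [446.4, 19.0, 68.8]
ee_rot: [-179.9, 0.1, -140.1]
force: [0.1, -0.6, -1.5]
gripper_width: 13.6
gripper_force: 7.0
[(361.0, np.int64(54), np.float64(29.000000000000004), 4), (362.0, np.int64(64), np.float64(29.000000000000004), 4), (364.5, np.int64(56), np.float64(29.000000000000004), 4), (365.5, np.int64(48), np.float64(29.999999999999996), 4), (366.5, np.int64(62), np.float64(28.0), 0), (367.0, np.int64(46), np.float64(29.000000000000004), 4)]
735
267 [329 330 331] 321 [310] 303 375
```

```bash
python3 -m jog '{"jaw":[5,5,5,5,5,5,5,5],"slide":[[0,0,0],[0,0,0],[0,0,-0.5],[0,0,-0.8],[0,0,-0.8],[0,0,-0.8],[0,0,-0.8],[0,0,-0.5]],"spin":[0,0,0,0,0,0,0,0]}' 60; sed -i 's/,((-95,0,86),(316,250))//' b.py; python3 b.py; python3 tilt.py
```

```text
time_s: 15.9
ee_pos: [444.4, 18.4, 194.4]
ee_rot: [-180.0, -0.0, -140.2]
force: [0.8, -1.5, -3.7]
gripper_width: 13.6
gripper_force: 60.0
[ 468.18754521 -301.33646557] -8.425968854758061
[[-0.2 -0.7]
 [ 1.9 -0.6]
 [-0.4  0.1]
 [-0.6  0.6]
 [-0.7  0.6]]
knob [ 374.21297327 -287.4159832 ] spot [ 450.60377801 -420.04118801]
tip in case [  46.34996132 -120.47667185]
[(569.5, np.int64(60), np.float64(28.0), 4), (570.0, np.int64(58), np.float64(28.0), 0), (571.5, np.int64(42), np.float64(28.0), 0), (572.0, np.int64(44), np.float64(28.0), 4), (573.5, np.int64(54), np.float64(27.0), 0), (575.5, np.int64(44), np.float64(26.0), 0)]
971
236 [163 164 165 166 167] 435 [165 170 171 172 173] 148 367
```

```bash
python3 -m jog '{"jaw":[5,5,5,5,5,5,5,5,5,5],"slide":[[0,0,0],[0,0,0],[0,0,0],[0,0,0],[0,0,0],[0,0,0],[0,0,0],[0,0,0],[0,0,0],[0,0,0]],"spin":[0.5,0.96,0.96,0.96,0.96,0.96,0.96,0.96,0.96,0.96]}' && python3 -m jog '{"jaw":[5,5,5,5,5,5,5,5,5,5],"slide":[[0,0,0],[0,0,0],[0,0,0],[0,0,0],[0,0,0],[0,0,0],[0,0,0],[0,0,0],[0,0,0],[0,0,0]],"spin":[0.96,0.96,0.96,0.96,0.96,0.96,0.96,0.96,0.45,0]}' && python3 -m jog '{"jaw":[5,5,5,5,5,5,5,5,5,5],"slide":[[-0.5,0.25,0],[-0.9,0.42,0],[-1,0.47,0],[-1,0.47,0],[-1,0.47,0],[-1,0.47,0],[-1,0.47,0],[-1,0.47,0],[-0.7,0.3,0],[-0.26,0.1,0]],"spin":[0,0,0,0,0,0,0,0,0,0]}' && python3 tilt.py
```

```text
time_s: 16.95
ee_pos: [443.5, 18.6, 192.0]
ee_rot: [-179.9, -0.2, 146.4]
force: [0.1, 0.1, -3.5]
gripper_width: 13.6
gripper_force: 60.0
time_s: 17.95
ee_pos: [443.8, 18.6, 192.3]
ee_rot: [-179.8, 0.0, 81.7]
force: [0.0, -0.8, -4.6]
gripper_width: 13.5
gripper_force: 60.0
time_s: 18.95
ee_pos: [523.9, -248.3, 192.2]
ee_rot: [-179.9, 0.0, 81.6]
force: [-0.1, 1.0, -4.0]
gripper_width: 13.7
gripper_force: 60.0
[(1501.5, np.int64(48), np.float64(28.0), 4), (1501.5, np.int64(50), np.float64(28.0), 4), (1502.0, np.int64(54), np.float64(28.0), 4), (1502.5, np.int64(52), np.float64(28.0), 4), (1502.5, np.int64(54), np.float64(29.000000000000004), 4), (1503.0, np.int64(52), np.float64(29.000000000000004), 4)]
1680
235 [69 70 71 72 73 74 75 76 77 78 79 80 81 82 83 84 85 86 87 88 89 90 91 92] 453 [174 175 176 177 178] 69 183
```

```bash
python3 -m jog '{"jaw":[5,5,5,5,5,5,5,5],"slide":[[0.2,0,0],[0,0,0.5],[0,0,0.6],[0,0,0.6],[0,0,0.6],[0,0,0.53],[0,0,0],[0,0,0]],"spin":[0,0,0,0,0,0,0,0]}'
```

```text
time_s: 19.8
ee_pos: [524.8, -239.1, 109.0]
ee_rot: [-180.0, -0.0, 81.8]
force: [0.8, -0.1, -3.1]
gripper_width: 13.7
gripper_force: 60.0
```

```bash
python3 -m jog '{"jaw":[5,5,5,5,5,5,5],"slide":[[-0.3,0,0.1],[-0.45,0,0.1],[-0.45,0,0],[-0.45,0,0],[-0.4,0,0],[0,0,0],[0,0,0]],"spin":[0,0,0,0,0,0,0]}'
```

```text
time_s: 20.5
ee_pos: [515.7, -301.6, 102.6]
ee_rot: [-180.0, -0.0, 81.6]
force: [0.8, 0.2, -4.1]
gripper_width: 13.7
gripper_force: 60.0
```

```bash
python3 -m jog '{"jaw":[5,5,5],"slide":[[0,0,0.17],[0,0,0],[0,0,0]],"spin":[0,0,0]}' 60;  python3 -m jog '{"jaw":[5,5,5,5,5,5],"slide":[[0,0,0],[0,0,0.1],[0.05,0,0.2],[0.05,0,0.2],[0.05,0,0.2],[0,0,0]],"spin":[0,0,0,0,0,0]}' 7; python3 -m jog '{"jaw":[5,5,5,5,5,5,5],"slide":[[0.04,0,0.2],[0.04,0,0.2],[0.02,0,0.2],[0,0,0.2],[0,0,0.2],[0,0,0],[0,0,0]],"spin":[0,0,0,0,0,0,0]}' 7
```

```text
time_s: 20.8
ee_pos: [516.3, -301.0, 97.8]
ee_rot: [180.0, 0.0, 81.7]
force: [0.2, 0.0, -3.4]
gripper_width: 13.6
gripper_force: 60.0
time_s: 21.4
ee_pos: [516.3, -296.4, 75.3]
ee_rot: [-179.9, -0.0, 81.7]
force: [1.2, 0.6, -2.4]
gripper_width: 13.8
gripper_force: 7.0
time_s: 22.1
ee_pos: [516.9, -294.0, 46.3]
ee_rot: [-180.0, 0.0, 81.7]
force: [0.4, -0.2, -2.4]
gripper_width: 13.7
gripper_force: 7.0
```

```bash
python3 -m jog '{"jaw":[5,5,5,5,5,5],"slide":[[0,0,0.15],[0,0,0.13],[0,0,0.1],[0,0,0.05],[0,0,0],[0,0,0]],"spin":[0,0,0,0,0,0]}' 7
```

```text
time_s: 22.7
ee_pos: [517.2, -293.9, 34.5]
ee_rot: [180.0, 0.0, 81.7]
force: [-2.1, 2.1, 5.7]
gripper_width: 13.9
gripper_force: 7.0
```

```bash
python3 -m jog '{"jaw":[24,24,24,24,24,24,24],"slide":[[0,0,0],[0,0,0],[0,0,0],[-0.25,0,0],[-0.4,0,0],[-0.3,0,0],[0,0,0]],"spin":[0,0,0,0,0,0,0]}' 7
python3 - <<'E'
from h import *
import pickle
m=env.camera_model("wrist");pickle.dump((m,env.state()),open("w8.pkl","wb"))
w=env.grab_frame("wrist")[:,:,::-1];cv2.imwrite("pics/w8.png",w)
t=env.grab_frame("top")[:,:,::-1];cv2.imwrite("pics/t8.png",t)
o=np.zeros((600,800,3),np.uint8);o[:,:]=cv2.resize(w,(800,600),interpolation=cv2.INTER_CUBIC)
o[400:,:]=cv2.resize(t[200:325,300:530],(800,200),interpolation=cv2.INTER_CUBIC)
cv2.imwrite("pics/c8.png",o)
E
```

```text
time_s: 23.4
ee_pos: [512.8, -323.9, 33.7]
ee_rot: [180.0, 0.0, 81.6]
force: [0.4, -0.2, 0.1]
gripper_width: 23.7
gripper_force: 0.0
```

View pics/c8.png

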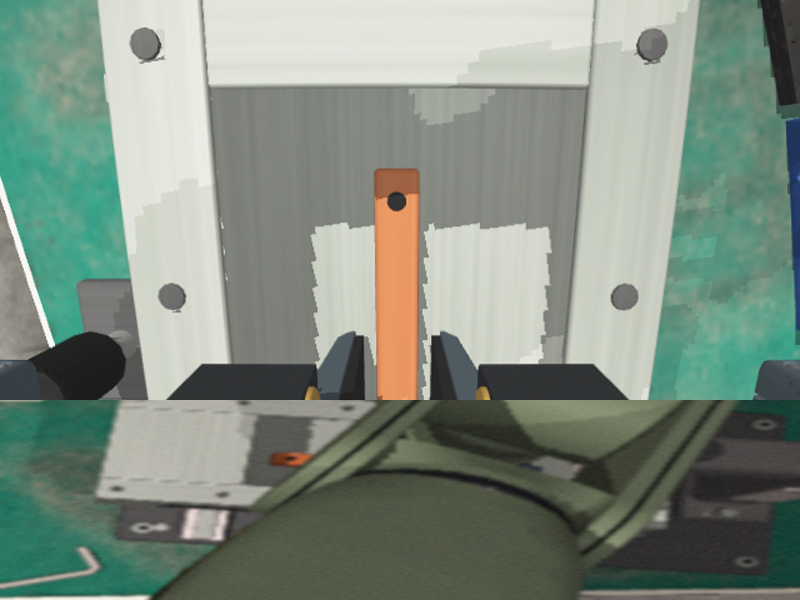

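Bar lies level on the case floor: plain end at wrist pixel about (317.6,134.5), hole (317.6,161), the opening's +y corners about (166.4,69) and (469.6,69).

```bash
cat > e.py <<'E'
from h import *;import pickle
m,s=pickle.load(open("w8.pkl","rb"));t=s["ee_pos"]
a=np.radians(s["ee_rot"][2]);X=np.array([np.cos(a),np.sin(a)]);Y=np.array([np.sin(a),-np.cos(a)])
f=lambda p,z:(lambda d:(d@X,d@Y))(ray(m,p,z)[:2]-t[:2])
for n,p,z in(("L",(166.4,68.8),88),("R",(469.6,68.8),88),("end",(317.6,134.5),47),("hole",(317.6,161),47),("edge low",(317.6,300),47)):print(n,np.round(f(p,z),1),ray(m,p,z).round(1))
O=np.array([514.1,-308.2]);R=rot(np.radians(-8.4))
for p in((42,75),(-42,75)):print((O+R@p).round(1))
E
python3 e.py
```

```text
L [ 256.8 -179.9] [372.5 -43.5  88. ]
R [255.9 178.9] [727.4 -97.   88. ]
end [371.   -0.6] [566.7  43.2  47. ]
hole [372.3  -0.5] [566.9  44.4  47. ]
edge low [378.3  -0.9] [567.4  50.5  47. ]
[ 566.6 -240.1]
[ 483.5 -227.9]
```

```bash
sed -i 's/def ray(m,uv,z):/def ray(m,uv,z,x0=(515,-270)):/; s/\[500,0\]).x/x0).x/' h.py; python3 e.py
```

```text
L [ 91.6 -42.4] [ 484.3 -227.    88. ]
R [91.5 40.7] [ 566.5 -239.3   88. ]
end [74. -1.] [ 522.7 -250.6   47. ]
hole [64. -1.] [ 521.2 -260.4   47. ]
edge low [ 6.1 -1.1] [ 512.6 -317.7   47. ]
[ 566.6 -240.1]
[ 483.5 -227.9]
```

```bash
python3 -m jog '{"jaw":[24,24,5,5,5,5,5,5],"slide":[[0,-0.03,0.05],[0,0,0],[0,0,0],[0,0,0],[0,0,0],[0,0,0],[0,0,0],[0,0,0]],"spin":[0,0,0,0,0,0,0,0]}' 60; python3 -m jog '{"jaw":[5,5,5,5,5,5,5,5],"slide":[[0,0,-0.15],[0,0,-0.15],[-0.125,0,-0.15],[-0.125,0,-0.15],[0,0,-0.15],[0,0,-0.08],[0,0,0],[0,0,0]],"spin":[0,0,0,0,0,0,0,0]}' 60
cat > f.py <<'E'
from h import *
import pickle
s=env.state();m=env.camera_model("wrist");im=env.grab_frame("wrist")
h=cv2.cvtColor(im,cv2.COLOR_RGB2HSV);c=(h[...,0]<=14)&(h[...,1]>110)
for u in(308,318,326):
    v=np.nonzero(c[80:200,u])[0]+80;print(u,v[:3])
for r in(160,200,240,280):
    v=np.nonzero(c[r,280:360])[0]+280;print(r,v.min(),v.max())
d=(im.max(2)<80)&(np.arange(640)>305)&(np.arange(640)<331);d[:100]=0;d[200:]=0
y,x=np.nonzero(d);print("hole",x.mean(),y.mean(),len(x))
g=cv2.cvtColor(im,cv2.COLOR_RGB2GRAY).astype(int)
for u in(250,318,400):print("edge",u,40+np.argmin(np.diff(g[40:110,u])))
print(s["ee_pos"],s["force"],s["torque"])
pickle.dump((m,s),open("w9.pkl","wb"));cv2.imwrite("pics/w9.png",im[:,:,::-1])
E
python3 f.py
```

```text
time_s: 24.3
ee_pos: [512.3, -321.8, 32.3]
ee_rot: [180.0, -0.0, 81.7]
force: [1.8, 1.5, -0.2]
gripper_width: 13.7
gripper_force: 60.0
time_s: 25.1
ee_pos: [510.9, -329.2, 57.1]
ee_rot: [-180.0, -0.0, 81.7]
force: [0.7, 0.2, -3.8]
gripper_width: 13.6
gripper_force: 60.0
308 [140 141 142]
318 [140 141 142]
326 [140 141 142]
160 300 335
200 301 334
240 301 334
280 301 334
hole 317.4382716049383 166.56172839506172 162
edge 250 60
edge 318 61
edge 400 61
[ 510.85372352 -329.19678761   57.05975065] [ 0.66814013  0.18466677 -3.80918439] [ 0.06245942 -0.07397322  0.02443478]
```

```bash
sed -e 's/w8/w9/' -e 's/("L".*"edge low",(317.6,300),47))/("L",(250,61.0),88),("R",(400,61.3),88),("end",(317.6,139.7),72),("hole",(317.4,166.6),72),("low",(317.6,280),72),("wl",(300.5,240),72),("wr",(334.5,240),72))/' e.py > e9.py; python3 e9.py
python3 - <<'E'
from h import *
im=cv2.imread("pics/w9.png");g=cv2.cvtColor(im,cv2.COLOR_BGR2GRAY).astype(int)
for r in(70,100,130):
    d=np.diff(g[r]);
    print(r,[ (int(u),int(d[u])) for u in np.argsort(-abs(d))[:10]])
E
```

```text
L [ 97.3 -23. ] [ 502.2 -229.6   88. ]
R [97.2 25.9] [ 550.6 -236.8   88. ]
end [72. -1.] [ 520.3 -257.8   72. ]
hole [62.  -1.1] [ 518.8 -267.7   72. ]
low [15.7 -1.1] [ 512.1 -313.5   72. ]
wl [32.8 -7.9] [ 507.8 -295.6   72. ]
wr [32.8  5.8] [ 521.3 -297.6   72. ]
[ 566.6 -240.1]
[ 483.5 -227.9]
70 [(8, 118), (14, -80), (9, 54), (112, 40), (113, 40), (594, -40), (194, -39), (15, -39), (593, -39), (517, -33)]
100 [(17, 104), (23, -70), (16, 61), (129, 56), (22, -50), (602, -40), (195, -37), (601, -35), (196, -35), (130, 34)]
130 [(31, -111), (26, 66), (25, 57), (132, 47), (604, -46), (133, 44), (603, -36), (510, -35), (511, -35), (198, -35)]
```

```bash
python3 - <<'E'
from h import *;import pickle
m,s=pickle.load(open("w9.pkl","rb"))
im=cv2.imread("pics/w9.png");g=cv2.GaussianBlur(im,(1,9),0).mean(2)
t=s["ee_pos"];a=np.radians(s["ee_rot"][2]);Y=np.array([np.sin(a),-np.cos(a)])
for r in(75,90,105,130,160,200):
    d=np.abs(np.diff(g[r]));o=[]
    for lo,hi in((105,150),(180,215),(425,458),(495,530)):
        u=lo+int(np.argmax(d[lo:hi]));o.append((u+1-.5,round(d[u],1),round(float((ray(m,[u+.5,r],88)[:2]-t[:2])@Y),1)))
    print(r,o)
E
```

```text
75 [(127.5, np.float64(36.7), -64.0), (193.5, np.float64(35.0), -41.9), (449.5, np.float64(28.0), 42.5), (516.5, np.float64(35.7), 65.0)]
90 [(129.5, np.float64(28.7), -63.8), (194.5, np.float64(35.3), -41.9), (448.5, np.float64(29.0), 42.5), (515.5, np.float64(47.0), 65.2)]
105 [(130.5, np.float64(54.3), -64.0), (196.5, np.float64(37.3), -41.5), (447.5, np.float64(28.0), 42.5), (513.5, np.float64(34.7), 65.0)]
130 [(132.5, np.float64(50.7), -64.2), (198.5, np.float64(36.0), -41.4), (445.5, np.float64(31.0), 42.4), (511.5, np.float64(39.3), 65.2)]
160 [(135.5, np.float64(60.0), -64.2), (200.5, np.float64(33.0), -41.4), (443.5, np.float64(31.0), 42.5), (507.5, np.float64(36.0), 65.0)]
200 [(140.5, np.float64(62.3), -64.0), (202.5, np.float64(29.3), -41.7), (428.5, np.float64(46.7), 38.2), (503.5, np.float64(35.3), 65.1)]
```

```bash
python3 -m jog '{"jaw":[5,5,5,5,5],"slide":[[0,0.05,0],[0,0,0],[0,0,0],[0,0,0],[0,0,0]],"spin":[0,0,0,0,0]}' 60; python3 f.py | tail -6; python3 - <<'E'
from h import *;import pickle
m,s=pickle.load(open("w9.pkl","rb"))
im=cv2.imread("pics/w9.png");g=cv2.GaussianBlur(im,(1,9),0).mean(2)
t=s["ee_pos"];a=np.radians(s["ee_rot"][2]);Y=np.array([np.sin(a),-np.cos(a)])
for r in(105,130,160):
    d=np.abs(np.diff(g[r]));o=[]
    for lo,hi in((105,150),(180,215),(415,455),(490,530)):
        u=lo+int(np.argmax(d[lo:hi]));o.append(round(float((ray(m,[u+.5,r],88)[:2]-t[:2])@Y),1))
    print(r,o,np.mean(o))
E
```

```text
time_s: 25.65
ee_pos: [512.5, -329.5, 57.1]
ee_rot: [-180.0, 0.0, 81.7]
force: [0.2, -0.0, -3.7]
gripper_width: 14.0
gripper_force: 60.0
280 301 334
hole 317.4382716049383 166.56172839506172 162
edge 250 61
edge 318 60
edge 400 60
[ 512.45915102 -329.51931674   57.06214857] [ 0.17554577 -0.03014271 -3.70581446] [ 0.10148172 -0.05795029 -0.07147682]
105 [-65.7, -43.2, 40.8, 63.6] -1.1250000000000018
130 [-65.6, -43.1, 40.7, 63.5] -1.1249999999999964
160 [-65.7, -43.2, 40.7, 63.5] -1.1750000000000007
```

The bar is now centred to 0.1 mm in x, about 0.3 mm in y, pad at about z = 75 mm, with no outside contact force. Handing in.

```bash
python3 -c "
from workcell import env
print(env.job_done())"
```

```text
the job is handed in; nothing more can be done
None
```

I handed the job in at about 26 s of robot time. The weld spot measured within about 0.2 mm of the electrode tip along the slide, and the bar is held in the case at 60 N: laid flat on the floor before its last grip, pad centred under the spot to about 0.3 mm, about 10 mm below the cover. Pad height and levelness come from the arm's readings, not a direct view.

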